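# Free-swing test of a bench torque arm

### The job

The pivot of the torque arm has been greased: test that the arm swings freely. Push the upright nutrunner at its end lightly, so that the arm swings slowly to the robot's left by itself, let go, and keep the gripper close round or over the nutrunner's top as it swings, within 2 cm to any side of its axis and without touching the arm, for at least three and a half seconds on end. Then, while it is still swinging and before it comes to its stop, catch the nutrunner between the fingers, bring it to a standstill and let go of it, leaving the arm standing still and the rest of the bench as it is.

Things in the scene. Friction and masses are not known exactly. Their poses are not given: they have to be found in the camera images.
- driver (a point): nutrunner, an upright round black tool body 38 mm in diameter with a yellow and a red band, clamped in the end of the torque arm, standing up 95 mm out of the clamp ring (64 mm diameter); its flat top is 283 mm above the bench. This point: on its axis, 25 mm below its top, 258 mm above the bench; z up. It moves on a level circle of 360 mm radius round the column's axis
- boom (a joint): swing angle of the arm (rad): 0 when it points straight along the column's -x axis, growing as the nutrunner swings to the robot's left (+y); rubber-buffered stops at -0.92 and +0.92. Inertia about the pivot 0.17 kg m2 (+-20%), drag 0.015 N m s/rad plus 0.008 N m: let go at 0.40 rad/s it slows to about 0.15 in 3.5 s. 0.38 to 0.45 suits the test. It stays where it is left
- column: upright steel column, 50 mm in diameter and 240 mm high, bolted to the bench beyond the arm's sweep by a blue 150 mm base; it carries the arm's grey pivot, two rods and clamp at 138 to 202 mm height. Origin: on the bench, on the pivot axis; its -x axis points roughly to the robot. For the test, above 0.05 rad/s counts as swinging; the arm must never go faster than 0.85 rad/s
- cover: flat aluminium cover with bolts, 150 mm in diameter, 36 mm high, on a black rubber mat 200 by 260 mm, fixed on the bench in front of the robot; the nutrunner's socket passes 20 mm above it. Origin: centre of the mat's underside
- bottle: white coolant bottle with a red cap, 90 mm in diameter, 235 mm high, loose, standing on the bench to the right of the arm's sweep; origin at the centre of its foot. Leave it alone.
- sprayer: white pump sprayer with a red head, 125 mm in diameter and 265 mm high, loose, standing on the bench to the right of the arm's sweep; origin at the centre of its foot. Leave it alone.
- wrench: steel open-end wrench lying loose on the bench to the left of the arm's sweep; origin under its middle. Leave it alone.
- control_arm: forged aluminium suspension arm, about 310 mm long and 60 mm high, lying loose on the bench to the right, towards the far edge; origin under its middle. Leave it alone.
- screwdriver: screwdriver with a red handle, lying loose on the bench to the left; origin under its middle. Leave it alone.

How it is judged:
On the way, in this order (a step that is already met when the one before it is completed fails the run):
1. for 3.5 s on end the arm swings left untouched at more than 0.05 rad/s with the TCP within 20 mm of the nutrunner's axis (seen from above) and at most 90 mm above its marked point (velocity of joint boom above 0.05 rad/s and horizontal distance between the grasp point and driver below 0.02 m and z of the grasp point in the frame of driver below 0.09 m and contact force between each of the arm, the fingers and column below 0.01 N), for 3.5 s.
2. the fingers catch the nutrunner while the arm still swings left (more than 0.03 rad/s) (contact force between the fingers and column above 0.5 N and velocity of joint boom above 0.03 rad/s and horizontal distance between the grasp point and driver below 0.03 m).
At the end, for the whole second after the job is handed in: The arm stands still (under 0.03 rad/s) and released, short of its left stop (joint below 0.90 rad) (value of joint boom below 0.9 rad and velocity of joint boom between -0.03 and 0.03 rad/s); the robot touches nothing.
It fails at once if the arm runs on to its left stop (value of joint boom above 0.91 rad).
It fails at once if the arm is flung: faster than 0.85 rad/s (velocity of joint boom above 0.85 rad/s or velocity of joint boom below -0.85 rad/s).
It fails at once if something else on the bench is disturbed (moved more than 20 mm) (distance of any of bottle, sprayer, wrench, control_arm, screwdriver from where it was at the start of the episode above 0.02 m).
It also fails if it takes over 40 s, if anything falls off the work surface, if the arm or the gripper's body presses on something with over 40 N, if the wrist force passes 120 N, or if a joint passes its speed limit or range.

### The arm

A 6-joint arm with a two-finger parallel gripper is mounted at the origin on the work surface. World frame = base frame: x ahead of the robot, y to its left, z up, the work surface at z = 0. Lengths are in m, angles in rad, forces in N, time in s.
With the tool pointing down it reaches from about 0.3 to 0.775 m from the base axis. Payload 14.6 kg.
Tool frame: the origin (TCP) lies between the finger pads, 19 mm behind the fingertips; this is the grasp point; z points along the fingers, y is the line along which they close (so a half turn about z gives the same grasp; the last joint's range is limited). The gripper opens to 94 mm and grips with 3 to 60 N. Pads are 16 mm wide; open, the fingers measure 119 mm over their backs; the gripper's body (75 mm by 177 mm) begins 78 mm behind the grasp point.
Start: joints at [1.226, 0.3, 1.521, -0, 1.321, -0.067], TCP at [0.151, 0.529, 0.224] pointing down, gripper open.
Joint ranges: [-3.03, 3.03], [-0.79, 2.21], [0.23, 2.52], [-1.04, 4.18], [0, 3.07], [-2.55, 2.55]. Speed limits (rad/s): [2.22, 2.22, 2.57, 3.14, 3.14, 3.14].

### API

Orientations are given as [roll, pitch, yaw] about the fixed x, y, z axes, in that order (R = Rz(yaw) Ry(pitch) Rx(roll)).
In Python, from station import ctrl, camera, ticket gives the robot as it stands. The module is installed in compiled form; this text tells all that it offers.
- The arm moves only by the shell command python3 -m inch 'ROWS' [FORCE]. ROWS is text: rows parted by semicolons, each of 7 numbers parted by spaces: the opening, from -1 (shut) to 1 (fully open), then the shift along the tool's x, y, z in units of 0.03 m (1.0 is 0.03 m), then the turn, a rotation vector about the tool's x, y, z in units of 10 degrees (1.0 is 10 degrees). In form: grip dx dy dz rx ry rz; .... A call has 1 to 10 rows; each row shifts and turns the commanded pose from where the row before left it, along the tool's axes as they then stand; what a row does not reach is not made up. A row lasts 1/8 s, in which the tool goes at most 62.5 mm and 10.7 degrees, less where a joint would pass 70% of its speed; a pose out of reach is approached as far as the arm can. A call with a number of a shift or a turn outside -1 to 1 is refused whole. A call with a gripper value outside its range is refused whole. The fingers move at their own pace and stop on an object; FORCE is the grip in N (left out, the last holds). Time passes only in rows, so rows that do not move let the fingers close. It gives the time, the measured TCP pose, the force, the opening and the grip force at its end, in the units of the state.
- ctrl.get_obs(): the state, without advancing time (a new reading comes with each control period).
- camera(name): name is "side" or "top" or "wrist"; returns a dict with "img" (400x640x3 uint8, blue, green, red), "range_z" (400x640 float32, m along the optical axis (not along the pixel's ray), 0 where there is no reading), "intrinsics" (3x3 intrinsics, pixels), "view" (4x4, takes a point from world to camera coordinates). Camera axes: x right, y down, z forward; pixel columns grow to the right and rows downward; lengths in m; the calibration is good to about 2 mm. The wrist camera is an equidistant fisheye: a pixel r from the principal point sees the ray r / f radians off the axis. A picture is of the moment at which its call begins.
- ticket.hand_in(): hands the job in; it is judged then, once.
The state is a dict: "time_s": time; "qpos": joint angles; "joint_vel": joint speeds; "tau": joint torques, N m; "ee_pos": TCP position; "eef_rot": TCP orientation; "force": force on the tool from outside, world axes, zero at the start; "moment": the same for the moment, N m; "grip_width": finger opening in m; "grip_force": force on a finger pad.
Only numpy, scipy, OpenCV 4.12 (cv2) and the standard library are available. Lean on these libraries where they do the work, as an engineer would, in place of code of your own. Each camera call takes 0.05 s, during which the arm holds its last target. There are 200 camera calls.

## Working session

There is one attempt and no reset: what is moved stays moved. The work goes in short steps, Python scripts to look and compute and a shell command to move; the robot and the scene stay as the last step left them, time stands still between calls to the robot, and variables do not carry over. Pictures are saved under pics/ and viewed, at most 10 in all, crops included, and the job is handed in when it is done.

```bash
mkdir -p pics; cat > h.py <<'E'
import numpy as np, cv2
from station import ctrl, camera, ticket
def pts(c):
    K=c["intrinsics"];z=c["range_z"];v,u=np.mgrid[:z.shape[0],:z.shape[1]]
    p=np.stack([(u-K[0,2])/K[0,0]*z,(v-K[1,2])/K[1,1]*z,z],-1)
    T=np.linalg.inv(c["view"]);return p@T[:3,:3].T+T[:3,3]
E
python3 - <<'E'
from h import *
o=ctrl.get_obs();print(o)
for n in("top","side"):
    c=camera(n);cv2.imwrite(f"pics/{n}0.png",c["img"]);np.savez(f"{n}0.npz",**c)
    T=np.linalg.inv(c["view"]);print(n,c["intrinsics"].round(1).tolist(),T.round(3).tolist())
E
```

```text
{'time_s': 0.0, 'qpos': array([ 1.22636726e+00,  3.00512346e-01,  1.52157724e+00, -9.39020612e-06,
        1.32068838e+00, -6.66025921e-02]), 'joint_vel': array([-0.00096881,  0.00115366, -0.00071278, -0.00074996,  0.000648  ,
       -0.00148812]), 'tau': array([-3.27615311e-06, -5.31790030e+01, -3.52765703e+01,  7.08995503e-02,
        2.41306279e-02, -5.54486394e-05]), 'ee_pos': array([0.15077256, 0.5286842 , 0.22366531]), 'eef_rot': array([-3.14040936e+00, -6.98116774e-05,  2.86376846e+00]), 'force': array([-0.0442545 ,  0.07023175,  0.42143239]), 'moment': array([0.0020593 , 0.04981086, 0.03004096]), 'grip_force': 0.0, 'grip_width': 0.09413321968533112}
top [[448.9, 0.0, 314.8], [0.0, 448.9, 198.5], [0.0, 0.0, 1.0]] [[-0.025, -0.978, 0.208, 0.305], [-1.0, 0.026, 0.0, -0.058], [-0.006, -0.208, -0.978, 1.518], [0.0, 0.0, 0.0, 1.0]]
side [[472.6, 0.0, 314.6], [0.0, 472.6, 204.3], [0.0, 0.0, 1.0]] [[-0.581, 0.723, -0.373, 1.309], [0.814, 0.519, -0.262, 0.467], [0.004, -0.456, -0.89, 1.907], [0.0, 0.0, 0.0, 1.0]]
```

View pics/top0.png

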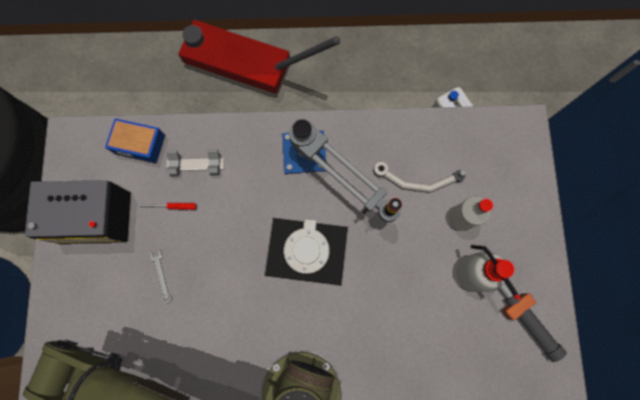

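View pics/side0.png

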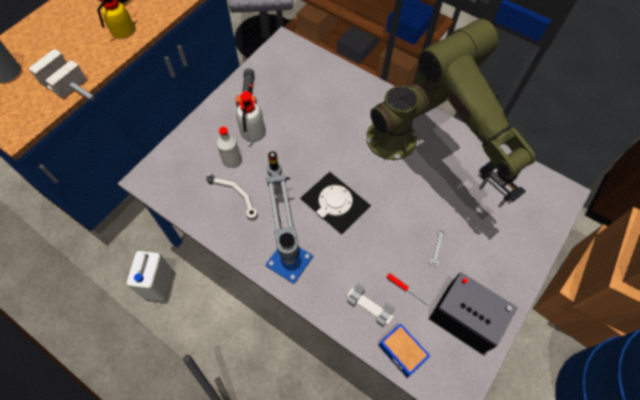

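The top view shows the column top at about (303,130), the nutrunner at about (394,205), the bottle at (478,210) and the sprayer at (490,270). The side view has the nutrunner at about (273,158) and the column at (289,240). The arm is swung to the right.

```bash
python3 - <<'E'
from h import *
def ray(c,u,v,z):
    K=c["intrinsics"];T=np.linalg.inv(c["view"]);d=T[:3,:3]@[(u-K[0,2])/K[0,0],(v-K[1,2])/K[1,1],1];o=T[:3,3]
    return (o+d*(z-o[2])/d[2])
for n,nb,cb,bo in(("top",(370,185,415,230),(280,110,330,160),(440,185,530,300)),("side",(255,140,295,180),(265,220,310,270),(205,90,270,170))):
    c=np.load(n+"0.npz");P=pts(c)
    for nm,b,lo,hi in(("drv",nb,.276,.292),("col",cb,.232,.25),("clamp",nb,.19,.21),("bottles",bo,.2,.3)):
        Q=P[b[1]:b[3],b[0]:b[2]].reshape(-1,3);Q=Q[(Q[:,2]>lo)&(Q[:,2]<hi)]
        if len(Q): print(n,nm,len(Q),Q.mean(0).round(4),Q.min(0).round(3),Q.max(0).round(3), ((Q.min(0)+Q.max(0))/2).round(4))
    cv2.imwrite(f"pics/{n}z.png",cv2.resize(c["img"][nb[1]-10:nb[3]+10,nb[0]-10:nb[2]+10],None,fx=6,fy=6,interpolation=2))
E
```

```text
top drv 148 [ 0.5474 -0.281   0.2818] [ 0.53  -0.301  0.276] [ 0.564 -0.262  0.287] [ 0.5472 -0.2812  0.2817]
top col 294 [ 0.7961 -0.0224  0.2389] [ 0.768 -0.052  0.232] [0.827 0.006 0.247] [ 0.7973 -0.0231  0.2394]
top clamp 50 [ 0.5549 -0.2667  0.1956] [ 0.523 -0.306  0.19 ] [ 0.613 -0.223  0.209] [ 0.5676 -0.2645  0.1996]
top bottles 935 [ 0.3949 -0.5697  0.233 ] [ 0.278 -0.621  0.2  ] [ 0.567 -0.536  0.269] [ 0.4227 -0.5782  0.235 ]
side drv 57 [ 0.5466 -0.2841  0.2842] [ 0.527 -0.305  0.276] [ 0.566 -0.266  0.292] [ 0.5466 -0.2851  0.2842]
side col 174 [ 0.7969 -0.0242  0.2405] [ 0.766 -0.054  0.232] [0.827 0.005 0.249] [ 0.7964 -0.0246  0.2406]
side clamp 81 [ 0.5649 -0.2624  0.1961] [ 0.52 -0.31  0.19] [ 0.607 -0.21   0.209] [ 0.5636 -0.2599  0.1997]
side bottles 370 [ 0.4257 -0.5501  0.2344] [ 0.299 -0.615  0.2  ] [ 0.571 -0.285  0.291] [ 0.4351 -0.4502  0.2453]
```

```bash
python3 -m inch '1 0 0 -.5 0 0 1;1 0 0 -.5 0 0 1;1 0 0 -.5 0 0 1;1 0 0 -.5 0 0 1;1 0 0 -.5 0 0 1;1 0 0 -.5 0 0 1;1 0 0 -.5 0 0 1;1 0 0 -.5 0 0 1;1 0 0 -.5 0 0 1;1 0 0 -.2 0 0 1'; python3 -m inch '1 0 0 0 0 0 .9;1 0 0 0 0 0 .9;1 -.36 1 0 0 0 0;1 -.36 1 0 0 0 0;1 -.36 1 0 0 0 0;1 -.36 1 0 0 0 0;1 -.36 1 0 0 0 0;1 -.36 1 0 0 0 0;1 -.36 1 0 0 0 0;1 -.36 1 0 0 0 0'
```

```text
time_s: 1.35
ee_pos: [0.1508, 0.529, 0.3658]
eef_rot: [-3.142, -0.0, 1.113]
force: [0.3, 0.1, 0.0]
grip_width: 0.094
grip_force: 0.0
time_s: 2.6
ee_pos: [0.264, 0.2992, 0.365]
eef_rot: [3.142, 0.0, 0.804]
force: [1.1, 0.4, 0.8]
grip_width: 0.0939
grip_force: 0.0
```

```bash
cat >> h.py <<'E'
C=np.array([.7968,-.0235])
def go(a,z,off=0):
    "shift in units along tool axes, turn in units, from the measured pose to the pose at arm angle a"
    o=ctrl.get_obs();from scipy.spatial.transform import Rotation as R
    A=R.from_euler("xyz",o["eef_rot"]);B=R.from_euler("xyz",[np.pi,0,-a])
    t=np.array([*(C+.36*np.array([-np.cos(a),np.sin(a)])),z])
    print(o["time_s"],o["ee_pos"].round(4),o["qpos"].round(2),"shift",(A.inv().apply(t-o["ee_pos"])/.03).round(2),"turn",((A.inv()*B).as_rotvec(degrees=True)/10).round(2),"grip",o["grip_width"],"F",o["force"].round(1))
def angle(c):
    P=pts(c).reshape(-1,3);P=P[(P[:,2]>.135)&(P[:,2]<.21)];d=P[:,:2]-C;r=np.hypot(*d.T);m=(r>.1)&(r<.29)
    a=np.arctan2(d[m,1],-d[m,0]);a=a[abs(a)<1.2];md=np.median(a);k=abs(a-md)<.2;return md,a[k].mean(),len(a)
E
python3 - <<'E'
from h import *
go(-.803,.365)
for n in("top","side"):print(n,angle(np.load(n+"0.npz")))
E
```

```text
2.6 [0.264  0.2992 0.365 ] [ 0.76 -0.12  1.66 -0.    1.61  1.52] shift [-7.43 20.24  0.  ] turn [0.   0.   0.01] grip 0.09393366917580522 F [1.1 0.4 0.8]
top (np.float64(-0.7374048870796768), np.float64(-0.7497274995815989), 714)
side (np.float64(-0.7399931000090364), np.float64(-0.7451207401246219), 363)
```

```bash
python3 -m inch '1 -.37 1 0 0 0 0;1 -.37 1 0 0 0 0;1 -.37 1 0 0 0 0;1 -.37 1 0 0 0 0;1 -.37 1 0 0 0 0;1 -.37 1 0 0 0 0;1 -.37 1 0 0 0 0;1 -.37 1 0 0 0 0;1 -.37 1 0 0 0 0;1 -.37 1 0 0 0 0'; python3 -m inch '1 -.37 1 0 0 0 0;1 -.37 1 0 0 0 0;1 -.37 1 0 0 0 0;1 -.37 1 0 0 0 0;1 -.37 1 0 0 0 0;1 -.37 1 0 0 0 0;1 -.37 1 0 0 0 0;1 -.37 1 0 0 0 0;1 -.37 1 0 0 0 0;1 -.37 1 0 0 0 0'; python3 - <<'E'
from h import *
go(-.803,.262)
c=camera("wrist");cv2.imwrite("pics/w1.png",c["img"]);s=camera("side");cv2.imwrite("pics/s1.png",cv2.resize(s["img"][80:300,180:420],None,fx=2.5,fy=2.5))
print(c["intrinsics"].round(1).tolist(),np.linalg.inv(c["view"]).round(3).tolist(),angle(s))
P=pts(np.load("top0.npz")).reshape(-1,3);P=P[(P[:,2]>.135)&(P[:,2]<.21)];d=P[:,:2]-C;r=np.hypot(*d.T);a=np.arctan2(d[:,1],-d[:,0])
for q in(.1,.14,.18,.22,.26):
    m=(r>q)&(r<q+.03)&(abs(a)<1.2);print(q,m.sum(),np.percentile(a[m],[0,10,25,50,75,90,100]).round(2))
E
```

```text
time_s: 3.85
ee_pos: [0.4032, 0.0111, 0.3651]
eef_rot: [-3.141, 0.0, 0.804]
force: [0.6, 0.0, -0.6]
grip_width: 0.0941
grip_force: 0.0
time_s: 5.1
ee_pos: [0.5424, -0.2768, 0.3648]
eef_rot: [-3.141, 0.0, 0.804]
force: [-0.2, 0.3, 0.6]
grip_width: 0.0942
grip_force: 0.0
5.1 [ 0.5424 -0.2768  0.3648] [-0.53  0.38  1.09  0.    1.67  0.23] shift [-0.03  0.24  3.43] turn [-0.    0.    0.01] grip 0.09416880026686261 F [-0.2  0.3  0.6]
[[309.7, 0.0, 322.3], [0.0, 309.7, 205.6], [0.0, 0.0, 1.0]] [[0.72, -0.674, -0.164, 0.591], [-0.693, -0.7, -0.171, -0.228], [0.0, 0.237, -0.972, 0.525], [0.0, 0.0, 0.0, 1.0]] (np.float64(-0.7537621163521095), np.float64(-0.7607132111699668), 362)
0.1 113 [-1.11 -1.06 -1.01 -0.65 -0.56 -0.52 -0.47]
0.14 110 [-1.04 -0.99 -0.96 -0.91 -0.63 -0.59 -0.56]
0.18 112 [-0.98 -0.95 -0.92 -0.71 -0.66 -0.63 -0.61]
0.22 113 [-0.95 -0.93 -0.9  -0.87 -0.68 -0.66 -0.65]
0.26 117 [-0.94 -0.91 -0.89 -0.74 -0.7  -0.68 -0.67]
```

View wrist.

View pics/w1.png

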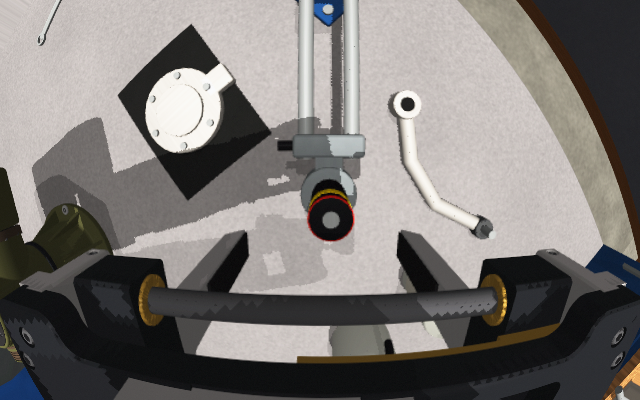

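View pics/s1.png

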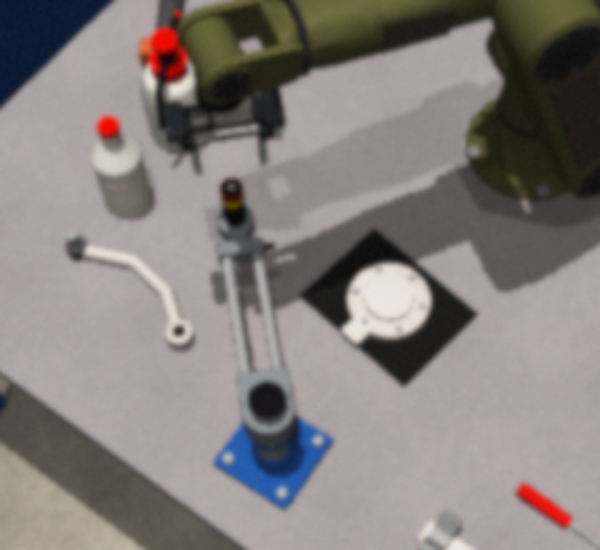

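The wrist view shows the nutrunner's top at (331,219) between the fingertips (245,235) and (400,235). The side crop agrees: the gripper is high and clear of the bottle and sprayer. Next I descend.

```bash
python3 -m inch '1 0 .24 0 0 0 0;1 0 0 .8 0 0 0;1 0 0 .8 0 0 0;1 0 0 .8 0 0 0;1 0 0 .8 0 0 0;1 0 0 .22 0 0 0;1 0 0 0 0 0 0'
cat >> h.py <<'E'
def drv(c,off=0.):
    "driver axis from the wrist camera: top-face points near the TCP; returns arm angle, offset in tool axes (mm)"
    K=c["intrinsics"];z=c["range_z"];v,u=np.mgrid[:400,:640];x=(u-K[0,2])/K[0,0];y=(v-K[1,2])/K[0,0];th=np.hypot(x,y)+1e-9
    s=np.tan(np.minimum(th,1.45))/th;p=np.stack([x*s*z,y*s*z,z],-1)[(z>0)&(th<1.3)]
    T=np.linalg.inv(c["view"]);P=p@T[:3,:3].T+T[:3,3]
    from scipy.spatial.transform import Rotation as R
    o=ctrl.get_obs();L=R.from_euler("xyz",o["eef_rot"]).inv().apply(P-o["ee_pos"])
    m=(abs(P[:,2]-.283)<.004)&(np.hypot(L[:,0],L[:,1])<.08)&(abs(L[:,1])<o["grip_width"]/2-.001)
    Q=P[m];L=L[m]
    if len(Q)<30:print("few",len(Q));return
    w=(Q.min(0)+Q.max(0))/2;d=w[:2]-C
    print("t",o["time_s"],"n",len(Q),"driver",w.round(4),"size",np.ptp(L,axis=0).round(3),"r",np.hypot(*d).round(4),"a",np.arctan2(d[1],-d[0]).round(4),"in tool mm",((L.min(0)+L.max(0))/2*1000).round(1)[:2])
E
python3 - <<'E'
from h import *
c=camera("wrist");drv(c);go(-.803,.262);cv2.imwrite("pics/w2.png",c["img"])
E
```

```text
time_s: 6.08
ee_pos: [0.5473, -0.2806, 0.2632]
eef_rot: [3.141, -0.0, 0.805]
force: [0.2, -0.1, 1.1]
grip_width: 0.0938
grip_force: 0.0
t 6.125 n 3586 driver [ 0.5389 -0.272   0.2829] size [0.031 0.066 0.008] r 0.3581 a -0.7669 in tool mm [  2.5 -12.8]
6.125 [ 0.5475 -0.2808  0.2638] [-0.53  0.42  1.26 -0.    1.45  0.23] shift [-0.06  0.02  0.06] turn [ 0.01 -0.    0.01] grip 0.09381894210916604 F [-0.   0.4  0.5]
```

```bash
sed -i 's|/2-.001|/2-.005|' h.py; python3 -m inch '.15 0 0 0 0 0 0;.15 0 0 0 0 0 0;.15 0 0 0 0 0 0;.15 0 0 0 0 0 0' 20; python3 - <<'E'
from h import *
c=camera("wrist");drv(c)
E
```

```text
time_s: 6.62
ee_pos: [0.5472, -0.2809, 0.2627]
eef_rot: [3.142, -0.0, 0.804]
force: [0.0, -0.8, 0.1]
grip_width: 0.0573
grip_force: 0.0
t 6.675 n 3593 driver [ 0.5476 -0.2827  0.2826] size [0.031 0.038 0.007] r 0.3595 a -0.805 in tool mm [2.5 1.5]
```

```bash
python3 -m inch '.15 0 -.12 0 0 0 .06;.15 0 -.14 0 0 0 .07;.15 0 -.24 0 0 0 .11;.15 .01 -.38 0 0 0 .18;.15 .01 -.53 0 0 0 .25;.15 .02 -.63 0 0 0 .3;.15 .02 -.63 0 0 0 .3;1 .02 -.6 0 0 0 .29;1 .01 -.53 0 0 0 .25;1 .01 -.53 0 0 0 .25' 20; python3 - <<'E'
from h import *
c=camera("wrist");drv(c);drv(camera("wrist"))
E
```

```text
time_s: 7.92
ee_pos: [0.4711, -0.175, 0.2628]
eef_rot: [3.141, -0.0, 0.442]
force: [-0.9, 0.5, -0.6]
grip_width: 0.0808
grip_force: 0.0
t 7.975 n 3656 driver [ 0.4722 -0.1762  0.2827] size [0.032 0.038 0.007] r 0.3587 a -0.4398 in tool mm [3.2 2.2]
t 8.025 n 3653 driver [ 0.4693 -0.1697  0.2827] size [0.032 0.038 0.007] r 0.3587 a -0.4198 in tool mm [ 2.9 -6.2]
```

```bash
python3 -m inch '1 .03 -.9 0 0 0 .43;1 .03 -.78 0 0 0 .37;1 .015 -.6 0 0 0 .29;1 .014 -.58 0 0 0 .28;1 .013 -.54 0 0 0 .26;1 .013 -.54 0 0 0 .26'; python3 - <<'E'
from h import *
drv(camera("wrist"));print(ctrl.get_obs()["eef_rot"])
E
```

```text
time_s: 8.78
ee_pos: [0.4392, -0.0624, 0.2627]
eef_rot: [3.141, -0.0, 0.114]
force: [0.1, 0.1, 0.5]
grip_width: 0.0941
grip_force: 0.0
t 8.825 n 3719 driver [ 0.443  -0.0685  0.2826] size [0.032 0.039 0.007] r 0.3566 a -0.1265 in tool mm [3.6 7.3]
[-3.14133707e+00 -3.66929613e-04  1.12050850e-01]
```

```bash
python3 -m inch '1 .012 -.54 0 0 0 .26;1 .012 -.5 0 0 0 .24;1 .01 -.48 0 0 0 .23;1 .01 -.46 0 0 0 .22;1 .01 -.44 0 0 0 .21;1 .01 -.43 0 0 0 .2'; python3 - <<'E'
from h import *
drv(camera("wrist"));print(ctrl.get_obs()["eef_rot"],ctrl.get_obs()["qpos"][5])
E
```

```text
time_s: 9.57
ee_pos: [0.4401, 0.0226, 0.2627]
eef_rot: [3.142, -0.0, -0.123]
force: [0.5, 0.1, 0.3]
grip_width: 0.0939
grip_force: 0.0
t 9.625 n 3711 driver [0.4423 0.0176 0.2828] size [0.032 0.038 0.008] r 0.3569 a 0.1155 in tool mm [3.6 6. ]
[-3.14133210e+00 -2.06117977e-04 -1.23918441e-01] 1.6647162329262926
```

```bash
python3 -m inch '1 .01 -.44 0 0 0 .21;1 .01 -.42 0 0 0 .2;1 .01 -.4 0 0 0 .19;1 .01 -.38 0 0 0 .18;1 .01 -.37 0 0 0 .18;1 .01 -.36 0 0 0 .17'; python3 - <<'E'
from h import *
drv(camera("wrist"));print(ctrl.get_obs()["eef_rot"],ctrl.get_obs()["qpos"][5])
E
```

```text
time_s: 10.38
ee_pos: [0.4564, 0.0914, 0.2626]
eef_rot: [3.142, -0.0, -0.319]
force: [-1.4, -0.1, -0.6]
grip_width: 0.0941
grip_force: 0.0
t 10.425 n 3668 driver [0.4556 0.0846 0.2828] size [0.031 0.039 0.007] r 0.3579 a 0.3069 in tool mm [3.6 8.4]
[-3.14145922e+00 -2.96428869e-06 -3.20460051e-01] 2.0117639253017336
```

```bash
python3 -m inch '1 .005 -.3 0 0 0 .07;1 .008 -.29 0 0 0 .07;1 .012 -.28 0 0 0 .07;1 .015 -.26 0 0 0 .06;1 .017 -.25 0 0 0 .06;1 .019 -.24 0 0 0 .06;1 .022 -.24 0 0 0 .06;1 .024 -.22 0 0 0 .05'; python3 - <<'E'
from h import *
drv(camera("wrist"));o=ctrl.get_obs();print(o["eef_rot"],o["qpos"][5]);d=o["ee_pos"][:2]-C;print(np.hypot(*d),np.arctan2(d[1],-d[0]))
E
```

```text
time_s: 11.42
ee_pos: [0.4816, 0.1492, 0.2626]
eef_rot: [3.142, 0.0, -0.408]
force: [0.1, -0.0, -0.2]
grip_width: 0.0944
grip_force: 0.0
t 11.475 n 3658 driver [0.4804 0.1452 0.2825] size [0.032 0.039 0.007] r 0.3586 a 0.4899 in tool mm [3.2 5.4]
[-3.14144532e+00  3.45962438e-05 -4.07682046e-01] 2.206938194361098
0.3594775625500751 0.5025508446888663
```

```bash
python3 -m inch '1 .018 -.17 0 0 0 0;1 .02 -.19 0 0 0 0;1 .022 -.18 0 0 0 0;-1 .024 -.18 0 0 0 0;-1 .025 -.17 0 0 0 0;-1 .026 -.16 0 0 0 0;-1 .027 -.16 0 0 0 0;-1 .028 -.15 0 0 0 0;-1 .028 -.14 0 0 0 0;-1 .015 -.07 0 0 0 0' 10; python3 - <<'E'
from h import *
o=ctrl.get_obs();print(o["time_s"],o["qpos"][5],o["grip_width"],o["grip_force"],o["force"].round(1))
E
```

```text
time_s: 12.72
ee_pos: [0.5065, 0.1895, 0.2627]
eef_rot: [3.142, 0.0, -0.407]
force: [-0.6, -0.3, -0.0]
grip_width: 0.0382
grip_force: 10.0
12.725 2.2680990665530376 0.03820323834642749 9.9998939037323 [-0.6 -0.3 -0. ]
```

```bash
python3 -m inch '-1 0 0 0 0 0 0;-1 0 0 0 0 0 0;-1 0 0 0 0 0 0;-1 0 0 0 0 0 0;-1 0 0 0 0 0 0;-1 0 0 0 0 0 0' 4; python3 -m inch '1 0 0 0 0 0 0;1 0 0 0 0 0 0;1 0 0 0 0 0 0;1 0 0 0 0 0 0;1 0 0 0 0 0 0;1 0 0 0 0 0 0'; python3 - <<'E'
from h import *
for i in range(5):drv(camera("wrist"))
E
```

```text
time_s: 13.48
ee_pos: [0.5064, 0.1893, 0.2626]
eef_rot: [3.142, 0.0, -0.407]
force: [0.7, -0.2, -0.6]
grip_width: 0.0381
grip_force: 4.0
time_s: 14.22
ee_pos: [0.5064, 0.1893, 0.2626]
eef_rot: [-3.142, 0.0, -0.407]
force: [0.8, -0.6, 0.1]
grip_width: 0.0926
grip_force: 0.0
t 14.275 n 3795 driver [0.5085 0.1897 0.2828] size [0.033 0.039 0.008] r 0.3586 a 0.6367 in tool mm [ 3.8 -0.7]
t 14.325 n 3790 driver [0.5082 0.1897 0.283 ] size [0.033 0.039 0.008] r 0.3588 a 0.6363 in tool mm [ 3.9 -0.7]
t 14.375 n 3801 driver [0.5084 0.1896 0.2829] size [0.033 0.039 0.008] r 0.3586 a 0.6363 in tool mm [ 3.7 -0.7]
t 14.425 n 3781 driver [0.5084 0.1897 0.2826] size [0.033 0.039 0.007] r 0.3587 a 0.6366 in tool mm [ 4.  -0.7]
t 14.475 n 3791 driver [0.5083 0.1897 0.2826] size [0.033 0.039 0.007] r 0.3587 a 0.6364 in tool mm [ 3.8 -0.7]
```

Standing still and released. I lift clear and hand in.

```bash
python3 -m inch '1 0 0 -.5 0 0 0;1 0 0 -.7 0 0 0;1 0 0 -.7 0 0 0;1 0 0 -.7 0 0 0;1 0 0 -.5 0 0 0;1 0 0 0 0 0 0;1 0 0 0 0 0 0'; python3 - <<'E'
from h import *
drv(camera("wrist"));print(ticket.hand_in())
E
```

```text
time_s: 15.35
ee_pos: [0.5063, 0.1893, 0.3549]
eef_rot: [3.141, 0.001, -0.407]
force: [0.5, -0.1, -1.4]
grip_width: 0.0937
grip_force: 0.0
t 15.4 n 1836 driver [0.5067 0.1896 0.2827] size [0.039 0.038 0.007] r 0.3599 a 0.6335 in tool mm [ 1.1 -0.9]
the job is handed in; nothing more can be done
None
```

I pushed the arm to about 0.40 rad/s, followed it untouched for roughly 4 s and caught it still swinging at an estimated 0.09 rad/s; it was then released and stood still at about 0.63 rad, and the job is handed in at 15.4 s, with no verdict returned.

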